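# Thread the flatted stirring rod through the stirrer's drive sleeve

## Robot

A 6-joint arm with a two-finger parallel gripper is mounted at the origin on the work surface. World frame = base frame: x ahead of the robot, y to its left, z up, the work surface at z = 0. Lengths are in m, angles in rad, forces in N, time in s.
With the tool pointing down it reaches from about 0.35 to 0.975 m from the base axis. Payload 4.9 kg.
Tool frame: the origin (TCP) lies at the very end of the fingers, on their centre line; the grasp point (between the pads) lies 19 mm behind it; z points along the fingers, y is the direction in which the jaws open and shut (so a half turn about z gives the same grasp; the last joint's range is limited). The gripper opens to 85 mm and grips with 20 to 120 N. Pads are 22 mm wide; open, the fingers measure 114 mm over their backs; the gripper's body (76 mm by 85 mm) begins 54 mm behind the grasp point. The pads swing forward as they close: fully open they stand 13 mm farther back than shut.
Start: joints at [0.993, 0.053, 1.613, -0, 1.476, -0.119], TCP at [0.277, 0.56, 0.231] pointing down, gripper open.
Joint ranges: [-3.01, 3.01], [-1.01, 2.22], [0.06, 2.58], [-1.02, 4.17], [0.09, 2.62], [-3.14, 3.14]. Speed limits (rad/s): [2.57, 2.57, 3.14, 3.14, 3.14, 3.14].

## Interface

Orientations are given as a rotation vector (axis times angle).
In Python, from station import ctrl gives the robot as it stands.
- The arm moves only by the tool apply_moves, never from a script. Its argument "deltas" is a list of rows, each a list of 5 numbers: the shift along the tool's x, y, z in m, then the turn about the tool's z in rad, then the gripper's target within -1 to 1 (fully open at 1, half-way at 0, shut at -1). A call has exactly 8 rows; each row shifts and turns the pose as measured when the row begins, along the tool's axes as they then stand; what a row does not reach is not made up. A row lasts 1/8 s, in which the tool goes at most 62.5 mm and 10.7 degrees, less where a joint would pass 70% of its speed; a pose out of reach is approached as far as the arm can. A call with a gripper value outside its range is refused whole. The fingers move at their own pace and stop on an object; "grip_force" is the grip in N (left out, the last holds). Time passes only in rows, so rows that do not move let the fingers close, or fill a call up. It gives the time, the measured TCP pose, the force and the opening at its end, in the units of the state.
- ctrl.get_obs(): the state, without advancing time (a new reading comes with each control period).
- ctrl.get_image(name): name is "scene" or "side" or "wrist"; returns a dict with "img" (420x560x3 uint8, red, green, blue), "range_z" (420x560 float32, m along the optical axis (not along the pixel's ray), 0 where there is no reading), "mtx" (3x3 intrinsics, pixels), "k1" (the pictures are not rectified: a ray, as slopes to the right and down, at radius r is drawn at 1 + k1 r^2 times it, then the intrinsics apply), "eye" and "attitude" of the camera in the world; the wrist camera has in their place "mount" (4x4, takes a point from camera to tool coordinates, whose origin is the TCP and whose axes are the flange's). Camera axes: x right, y down, z forward; pixel columns grow to the right and rows downward; lengths in m; the calibration is good to about 2 mm. A picture is of the moment at which its call begins: read the wrist's pose just before it.
- ctrl.finish_job(): hands the job in, once; it reports no verdict.
Trained networks look in a picture, given as the dict that the camera call returned (one of the last four; its "shot" number tells which), for a name from the list of things; names that differ only in an ending like _2 or _b are one class to them, and where a whole thing is asked for, a point or a joint stands for the part that bears it (a point fixed in the world has none). Each returns a list of dicts, best first, with "confidence" (0 to 1); they miss things now and then, are a little off and sometimes report something else, mostly with a low value. They report only what shows in the picture. A call takes as long as a camera call. They do not tell look-alikes from the thing itself.
- ctrl.search_frame(picture, target): "extent" ([left, top, width, height] in pixels, round what is visible of it).
- ctrl.spot_point(picture, target): "uv" ([column, row] in pixels: a listed point, or the origin of a listed thing).
The state is a dict: "t": time; "q": joint angles; "dq": joint speeds; "effort": joint torques, N m; "tool_pos": TCP position; "tool_rot": TCP orientation; "contact_force": force on the tool from outside, world axes, zero at the start; "wrist_torque": the same for the moment, N m; "opening": finger opening in m.
Only numpy, scipy, OpenCV 4.12 (cv2) and the standard library are available. Lean on these libraries where they do the work, as an engineer would, in place of code of your own. Each camera call takes 0.05 s, during which the arm holds its last target.

## Task

Take the stirring rod with the flat sides and the bar-shaped head out of the wooden rack and thread it down through the slotted sleeve of the small bench stirrer: rest it lightly on the sleeve, turn it until its flats fit the slot, and lower it in the gripper (do not drop it) until its collar sits fully home on the sleeve, then let go. Feel your way gently: never load the stirrer with more than 30 N through the rod. Leave the round rod, the beaker under the sleeve, the white bottle and the little dish where they are.

Things in the scene. Friction and masses are not known exactly. Their poses are not given: they have to be found in the camera images.
- flat_rod: Stirring rod to be threaded, bare aluminium, 95 to 170 g, upright in either hole of the rack with a little play, its collar resting on the rack's top. Same after a half turn about z. Origin: on its axis at the collar's underside, z up. Round collar 34 mm across, 6 mm thick (z 0 to 6 mm). Below it a flatted shank 12 (rod's x) by 20 mm (y), corners notched off, down to z -60 mm.
- flat_rod_grip (a point): Middle of the flat rod's bar-shaped head, 26 mm above the collar's underside; axes as the rod's. The head is 12 mm thick (x), 34 mm wide (y), 34 mm tall, from 6 to 40 mm above the collar's underside: grip it across the 12 mm.
- flat_rod_tip (a point): Lower end of the flat rod, on its axis, 78 mm below the collar's underside; axes as the rod's. From the tip up: a round nose 18 mm long and 12 mm across, its last 6 mm tapering to 6 mm at the tip; then the 12 by 20 mm shank.
- round_rod: A different rod, to be left alone, in the other hole of the rack: bare aluminium, same collar, but a round knob head 26 mm across and a round shank 14 mm across. Origin on its axis at the underside of the collar.
- rack: Fixed wooden block 64 (x) by 170 (y) by 85 mm tall with two upright through holes 16 (x) by 24 mm (y), 50 mm either side of its middle along its y. Origin: centre of its underside. Yaw within about 0.35 rad of square to the robot.
- stirrer: Fixed low bench stirrer: grey foot 240 by 140 by 12 mm, white gear housing 90 by 90 mm with its top 119 mm up, white motor box 85 by 80 mm, 150 mm high, centred 125 mm along the stirrer's +x from the sleeve, on a steel rod ending 202 mm up. Origin: on the table under the sleeve's axis; z up, yaw within about 0.35 rad.
- sleeve_top (a point): Centre of the upper face of the stirrer's dark steel drive sleeve, 125 mm above the table; axes as the stirrer's, they do NOT turn with the sleeve. Sleeve: round, 49 mm across, 35 mm tall, with a sharp-edged rectangular slot 14 by 23 mm right through. With the rod home, its origin lies here. The nose enters at any angle; unaligned flats land on the face, tip 18 mm below it.
- sleeve_bottom (a point): Centre of the sleeve's lower face, 90 mm above the table, axes as the stirrer's. The slot's angle is NOT reported: its 14 mm side (which takes the rod's x) is turned 0.25 to 2.65 rad counterclockwise (from above) from the stirrer's x. See it from above or feel for it: the fit allows about 0.11 rad and 1 mm. The gearbox holds the sleeve (0.5 N m to turn it), so light rubbing does not turn it.
- beaker: Empty glass beaker, 72 mm across and 66 mm tall, on the stirrer's foot under the sleeve; the seated rod hangs into it. Origin: centre of its underside. To be left alone.
- wash_bottle: White plastic bottle 64 mm across, 150 mm tall, near the far edge. Origin: centre of its underside. To be left alone.
- dish: Small white ceramic dish 60 mm across, 30 mm tall, between rack and stirrer. Origin: centre of its underside. To be left alone.
Things that resemble listed ones, but are neither listed nor needed, are in the scene too. What is shaped like the flat_rod but purple or turquoise is not meant.

How it is judged:
By the outcome, as a careful person would: the job done as asked, in the order asked, and still so for the second after the job is handed in, with the robot touching nothing.
It also fails if it takes over 72 s, if anything falls off the work surface, if the arm or the gripper's body presses on something with over 40 N, if the wrist force passes 120 N, or if a joint passes its speed limit or range.

## Working session

There is one attempt and no reset: what is moved stays moved. The work goes in short steps, Python scripts to look and compute and a tool call to move; the robot and the scene stay as the last step left them, time stands still between calls to the robot, and variables do not carry over. Pictures are saved under pics/ and viewed, and the job is handed in when it is done.

Besides the shell and the picture viewer there is one more tool, called after ">>>" as name([rows], argument=value, ...), one row to a line, values as JSON. apply_moves: Moves the arm, as the interface text tells. Its arguments: {"type":"object","properties":{"deltas":{"type":"array"},"grip_force":{"type":"number"}},"required":["deltas"]}

```bash
ls; mkdir -p pics
cat > h.py <<'E'
import numpy as np, cv2, pickle
from scipy.spatial.transform import Rotation as R
from station import ctrl
def grab(name,tag):
    o=ctrl.get_obs(); p=ctrl.get_image(name)
    cv2.imwrite(f'pics/{tag}.png',p['img'][:,:,::-1])
    if name=='wrist':
        T=np.eye(4);T[:3,:3]=R.from_rotvec(o['tool_rot']).as_matrix();T[:3,3]=o['tool_pos']
        p['T']=T@np.array(p['mount'])
    else:
        T=np.eye(4);A=np.array(p['attitude']);T[:3,:3]=A if A.shape==(3,3) else R.from_rotvec(A).as_matrix();T[:3,3]=p['eye'];p['T']=T
    np.savez(f'pics/{tag}.npz',img=p['img'],z=p['range_z'],mtx=p['mtx'],k1=p['k1'],T=p['T'])
    return p,o
def ray(p,u,v):
    K=np.array(p['mtx']);k1=float(p['k1'])
    x=(u-K[0,2])/K[0,0];y=(v-K[1,2])/K[1,1]
    a,b=x,y
    for _ in range(20):
        r2=a*a+b*b;a=x/(1+k1*r2);b=y/(1+k1*r2)
    return np.stack([a,b,np.ones_like(a)],-1)
def cloud(p,Z):
    v,u=np.mgrid[0:Z.shape[0],0:Z.shape[1]].astype(float)
    c=ray(p,u,v)*Z[...,None]
    T=p['T'];return c@T[:3,:3].T+T[:3,3]
def atz(p,u,v,z):
    d=p['T'][:3,:3]@ray(p,np.float64(u),np.float64(v));e=p['T'][:3,3];return e+d*(z-e[2])/d[2]
E
python3 - <<'E'
from h import *
for n in ('scene','side','wrist'):
    p,o=grab(n,n+'0')
    print(n,p['T'].round(3).tolist(),p['mtx'],p['k1'])
    for t in ('flat_rod_grip','sleeve_top','round_rod','rack','stirrer','dish','wash_bottle','beaker','flat_rod'):
        for d in ctrl.spot_point(p,t)[:3]: print(t,np.round(d['uv'],1),round(d['confidence'],2))
print(o)
E
```

```text
pics
scene [[0.656, 0.459, -0.599, 1.131], [0.755, -0.417, 0.507, -0.514], [-0.017, -0.785, -0.62, 0.682], [0.0, 0.0, 0.0, 1.0]] [[456.38524134   0.         286.36366669]
 [  0.         456.38524134 208.11773574]
 [  0.           0.           1.        ]] -0.018521889081824033
flat_rod_grip [196.1 193.2] 0.88
flat_rod_grip [203.9 216.7] 0.72
flat_rod_grip [157.9 201.5] 0.72
sleeve_top [324.5 150.9] 0.82
round_rod [161.7 249.5] 0.85
rack [191.2 268.7] 0.68
stirrer [318.3 193.7] 0.81
dish [266.8 205.7] 0.82
wash_bottle [332.2 320.9] 0.77
beaker [319.4 190.4] 0.56
flat_rod [163.6 213.5] 0.97
flat_rod [203.7 223.5] 0.85
flat_rod [197.3 200. ] 0.74
side [[-0.903, -0.316, 0.292, 0.344], [-0.43, 0.685, -0.588, 0.499], [-0.014, -0.657, -0.754, 0.76], [0.0, 0.0, 0.0, 1.0]] [[380.55842634   0.         284.05367316]
 [  0.         380.55842634 204.59517325]
 [  0.           0.           1.        ]] 0.014914293078223282
flat_rod_grip [400.3 174.3] 0.77
flat_rod_grip [384.1 195.5] 0.76
flat_rod_grip [303.2 302.5] 0.68
sleeve_top [300.3 271.2] 0.87
sleeve_top [352.3 260.6] 0.47
round_rod [363.4 1
[... 439 characters left out ...]
     0.           1.        ]] 0.016147210765026905
{'t': 1.0, 'q': array([ 9.93030045e-01,  5.27041871e-02,  1.61288186e+00, -1.30582395e-05,
        1.47598836e+00, -1.18992405e-01]), 'dq': array([ 0.0004991 ,  0.00068465, -0.0008075 , -0.00063115,  0.0004038 ,
        0.00082774]), 'effort': array([-1.03472838e-03, -3.93695962e+01, -3.70471358e+01, -7.83754604e-05,
        4.50367543e-04, -6.59042058e-06]), 'tool_pos': array([0.27677482, 0.56036633, 0.23131182]), 'tool_rot': array([7.14331021e-01, 3.05928418e+00, 1.99655859e-05]), 'contact_force': array([ 0.03743001,  0.49197177, -0.35703647]), 'wrist_torque': array([-0.0017627 ,  0.03562091,  0.0041784 ]), 'opening': 0.08559805490205975}
```

View pics/scene0.png

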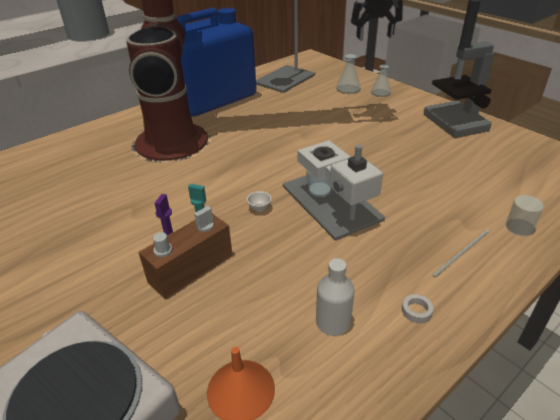

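View pics/side0.png

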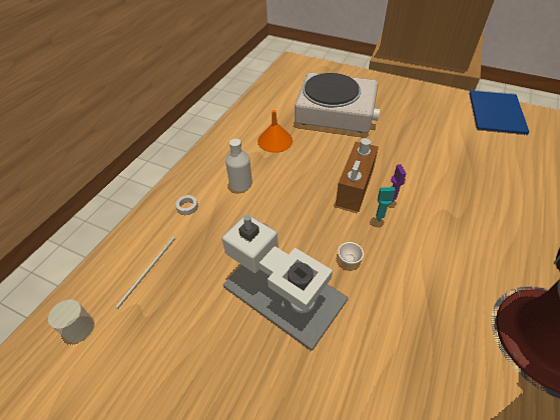

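View pics/wrist0.png

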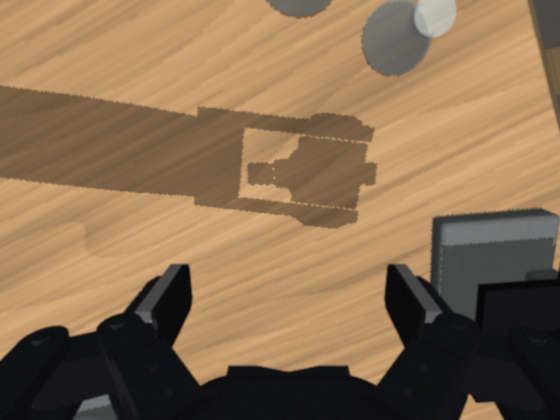

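The scene view shows the rack with the round rod at (162,243) and the aluminium flat rod at (204,218). The purple and turquoise decoys stand behind the rack. The sleeve is at (324,152), and at (300,275) in the side view. The dish is at (260,203).

Run:
```python
from h import *
for n,c,s in (('scene0',(204,218),(324,152)),('side0',(355,174),(300,273))):
    p=dict(np.load(f'pics/{n}.npz'));P=cloud(p,p['z'])
    print(n,'atz grip',atz(p,*c,.111),'sleeve',atz(p,*s,.125))
    # rack top
    ok=p['z']>0
    def fit(z0,z1,ctr,rad,nm):
        m=ok&(abs(P[...,2]-(z0+z1)/2)<(z1-z0)/2)&(np.hypot(P[...,0]-ctr[0],P[...,1]-ctr[1])<rad)
        q=P[m]
        if len(q)<10: print(nm,len(q));return
        r=cv2.minAreaRect((q[:,:2]*1000).astype(np.float32)); print(nm,len(q),np.round(r[0],1),np.round(r[1],1),round(r[2],1),'z',np.median(q[:,2]).round(4))
    g=atz(p,*c,.111);sl=atz(p,*s,.125)
    fit(.080,.089,g,.15,'racktop')
    fit(.105,.13,g,.03,'head')
    fit(.05,.5,g,.15,'rackany')
    fit(.12,.128,sl,.035,'sleeve')
    fit(.114,.1215,sl,.08,'housing')
    fit(.14,.156,sl,.2,'motor')
    fit(.007,.016,sl,.25,'foot')
    # pointlist of head
    m=ok&(P[...,2]>.094)&(P[...,2]<.14)&(np.hypot(P[...,0]-g[0],P[...,1]-g[1])<.04)
    v,u=np.nonzero(m);print(u.min(),u.max(),v.min(),v.max(),P[m].mean(0))
    x0,x1=(120,420) if n=='scene0' else (210,430)
    im=p['img'][120:320,x0:x0+220] if n=='side0' else p['img'][110:290,130:400]
    cv2.imwrite(f'pics/{n}z.png',cv2.resize(im[:,:,::-1],None,fx=2.9,fy=2.9,interpolation=cv2.INTER_CUBIC))
```

```text
scene0 atz grip [ 0.49308605 -0.18807823  0.111     ] sleeve [0.49205688 0.14488058 0.125     ]
racktop 1793 [ 451.8 -229.9] [149. 191.] 3.8 z 0.0858
head 206 [ 489.  -187.1] [16.1 35. ] 4.8 z 0.1201
rackany 4082 [ 450.7 -228.3] [151.  194.4] 4.0 z 0.0858
sleeve 241 [491.5 146. ] [67.4 65.9] 34.3 z 0.1249
housing 650 [499.2 142.9] [ 92.8 113.6] 78.9 z 0.1194
motor 766 [614.1 118.7] [80.2 87.2] 77.7 z 0.1499
foot 2568 [532.5  86.4] [283.5 188.7] 10.6 z 0.0124
194 212 207 228 [ 0.49273472 -0.18873855  0.11347452]
side0 atz grip [ 0.48129963 -0.16706972  0.111     ] sleeve [0.48738337 0.14800485 0.125     ]
racktop 1005 [ 452.5 -225.3] [175.  167.3] 81.6 z 0.0847
head 79 [ 485.5 -181.4] [12.2 30.7] 4.2 z 0.123
rackany 2016 [ 452.2 -225.2] [175.2 167.6] 81.7 z 0.0853
sleeve 443 [491.1 149.5] [60.5 65.7] 42.7 z 0.1244
housing 1803 [503.9 143.1] [ 91.7 124.8] 78.2 z 0.1183
motor 1116 [608.9 122.7] [79.6 84.9] 78.8 z 0.1491
foot 4015 [516.  84.] [252.7 241.3] 79.0 z 0.0118
351 360 160 178 [ 0.48443946 -0.17844244  0.11646252]
```

View pics/side0z.png

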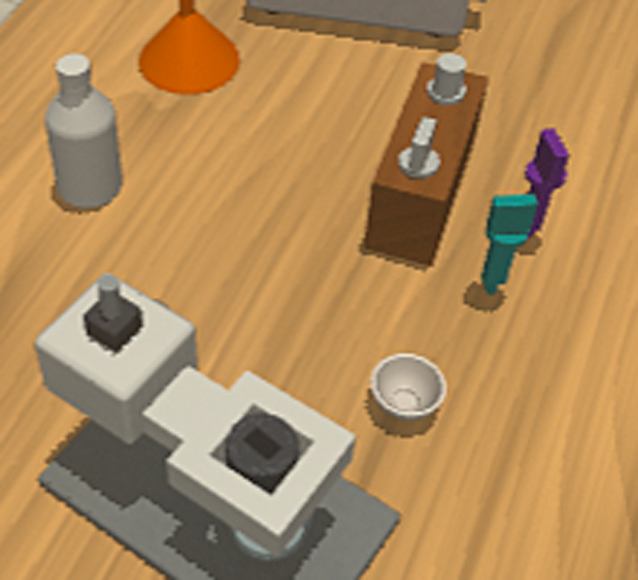

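View pics/scene0z.png

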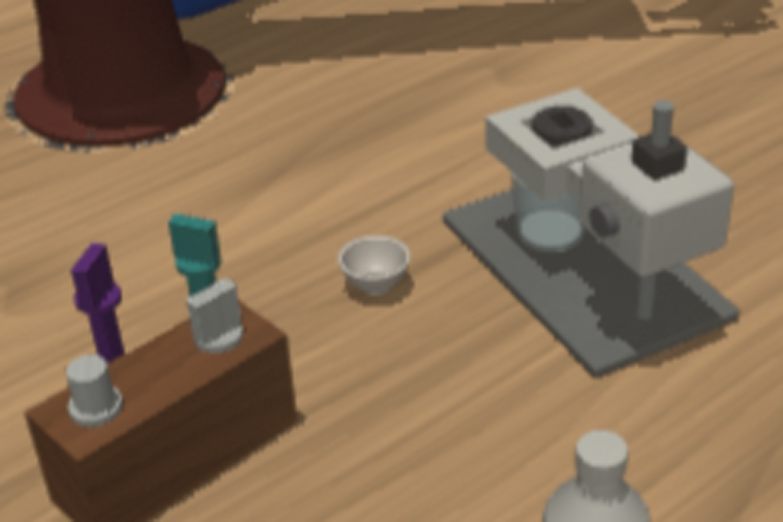

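Run:
```python
from h import *
for n in ('scene0','side0'):
    p=dict(np.load(f'pics/{n}.npz'));P=cloud(p,p['z']);ok=p['z']>0
    m=ok&(P[...,2]>.16)&(np.abs(P[...,0])<1.2)&(np.abs(P[...,1])<1)
    N,l,st,_=cv2.connectedComponentsWithStats(m.astype(np.uint8))
    for i in range(1,N):
        if st[i,4]>25: q=P[l==i]; print(n,st[i],q.min(0).round(2),q.max(0).round(2))
    hsv=cv2.cvtColor(p['img'],cv2.COLOR_RGB2HSV)
    for nm,a,b in (('purple',125,160),('turq',80,96)):
        m=ok&(hsv[...,0]>a)&(hsv[...,0]<b)&(hsv[...,1]>120)&(np.hypot(P[...,0]-.45,P[...,1]+.2)<.2)
        if m.sum(): q=P[m];print(nm,m.sum(),q.min(0).round(3),q.max(0).round(3))
```

```text
scene0 [    0     0   307   103 18539] [-0.97 -0.34  0.16] [0.1  0.94 0.36]
scene0 [ 351    0   52   41 1133] [0.23 0.49 0.24] [0.32 0.62 0.36]
scene0 [ 455    0   40   76 1460] [0.47 0.67 0.16] [0.54 0.78 0.37]
scene0 [348 145  19  25 266] [0.6  0.1  0.16] [0.63 0.13 0.2 ]
purple 350 [ 0.379 -0.243  0.03 ] [ 0.405 -0.21   0.121]
turq 255 [ 0.387 -0.163  0.058] [ 0.418 -0.139  0.121]
side0 [239 215  21  24 282] [0.59 0.11 0.16] [0.63 0.14 0.2 ]
side0 [554 248   6  24  76] [ 0.08 -0.02  0.2 ] [0.1  0.01 0.23]
purple 176 [ 0.371 -0.237  0.009] [ 0.401 -0.205  0.12 ]
turq 352 [ 0.381 -0.156  0.008] [ 0.413 -0.128  0.12 ]
```

>>> apply_moves([
  [-0.0467,-0.0345,-0.005,0,0.2],
  [-0.0467,-0.0345,-0.005,0,0.2],
  [-0.0467,-0.0345,-0.005,0,0.2],
  [-0.0467,-0.0345,-0.005,0,0.2],
  [-0.0467,-0.0345,-0.005,0,0.2],
  [-0.0467,-0.0345,-0.005,0,0.2],
  [-0.0467,-0.0345,-0.005,0,0.2],
  [-0.0467,-0.0345,-0.005,0,0.2],
])

```text
t: 2.5
tool_pos: [0.4949, 0.1388, 0.2732]
tool_rot: [0.7, 3.058, 0.003]
contact_force: [1.2, 0.3, -0.2]
opening: 0.0514
```

Run:
```python
from h import *
p,o=grab('wrist','w1')
print(o['t'],o['tool_pos'],o['tool_rot'],o['q'][5])
for t in ('sleeve_top','stirrer'):
    for d in ctrl.spot_point(p,t)[:3]: print(t,np.round(d['uv'],1),round(d['confidence'],2),atz(p,*d['uv'],.125))
```

```text
2.5 [0.49485115 0.13882251 0.27324214] [0.70035103 3.05841684 0.0031852 ] -0.9922371290259824
sleeve_top [291.9 182.4] 0.71 [0.4886986  0.14608336 0.125     ]
stirrer [290.  159.9] 0.94 [0.46960547 0.15335178 0.125     ]
```

View pics/w1.png

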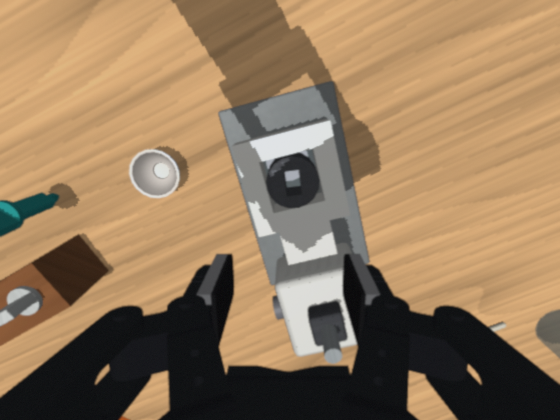

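The sleeve is centred at about (292,180) with the slot visible inside it. I'll enlarge that area and rectify it at z = 0.125.

```bash
cat > slot.py <<'E'
from h import *
import sys
def rect(p,c,half,z,n=600):
    # top view world: image right=+x? use u->x, v->-y
    xs=np.linspace(c[0]-half,c[0]+half,n);ys=np.linspace(c[1]+half,c[1]-half,n)
    X,Y=np.meshgrid(xs,ys);W=np.stack([X,Y,np.full_like(X,z)],-1)
    T=p['T'];C=(W-T[:3,3])@T[:3,:3]
    a=C[...,0]/C[...,2];b=C[...,1]/C[...,2];r2=a*a+b*b;k=1+float(p['k1'])*r2;K=np.array(p['mtx'])
    return cv2.remap(p['img'],(K[0,0]*a*k+K[0,2]).astype(np.float32),(K[1,1]*b*k+K[1,2]).astype(np.float32),cv2.INTER_CUBIC)
def cloudfit(p,zlo,zhi,c,rad):
    P=cloud(p,p['z']);m=(p['z']>0)&(P[...,2]>zlo)&(P[...,2]<zhi)&(np.hypot(P[...,0]-c[0],P[...,1]-c[1])<rad)
    q=P[m];return q,cv2.minAreaRect((q[:,:2]*1000).astype(np.float32))
E
python3 - <<'E'
from slot import *
p=dict(np.load('pics/w1.npz'))
r=rect(p,(.49,.147),.035,.125)
r=np.clip(r.astype(float)*2.2,0,255).astype(np.uint8)
cv2.imwrite('pics/w1r.png',r[:,:,::-1])
for a in ((.122,.130,(.49,.147),.04),(.115,.122,(.49,.147),.075),(.145,.155,(.61,.12),.08)):
    q,m=cloudfit(p,*a);print(len(q),np.round(m[0],1),np.round(m[1],1),round(m[2],1),np.median(q[:,2]))
E
```

```text
1815 [488.4 145.9] [48.  47.3] 66.6 0.12526364614988506
8011 [504.  142.8] [ 90.2 120.7] 78.6 0.11914297908680621
3566 [609.2 114.2] [65.2 84.7] 77.9 0.15001348656742905
```

View pics/w1r.png

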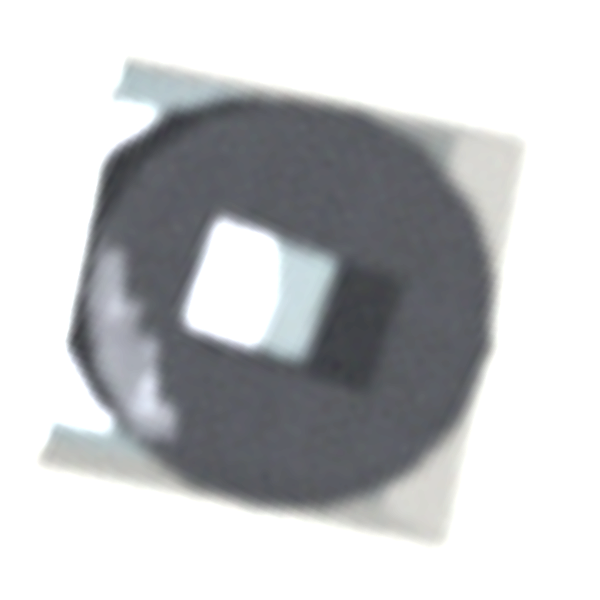

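The slot is clear. Its corners in the rectified view are about (215,215), (405,272), (372,390) and (183,325). The long axis is at about -16.5° in the world and the centre is near (0.489, 0.147). Now to the rod.

```bash
cat > plan.py <<'E'
from h import *
def plan(tx,ty,tz,turns,n):
    o=ctrl.get_obs();M=R.from_rotvec(o['tool_rot']).as_matrix();d=np.array([tx,ty,tz])-o['tool_pos']
    yaw=np.arctan2(M[1,0],M[0,0]);print('yaw',np.degrees(yaw),'d',d, 'q6',o['q'][5])
    for i in range(n):
        c,s=np.cos(yaw),np.sin(yaw)
        print([round(float(v),4) for v in ((d[0]*c+d[1]*s)/n,(d[0]*s-d[1]*c)/n,-d[2]/n,turns[i])],end=' ')
        yaw-=turns[i]
    print('\nend yaw',np.degrees(yaw))
E
python3 -c "
from plan import *
plan(.487,-.183,.26,[.18]*6+[0,0],8)"
```

```text
yaw 153.9229298085507 d [-0.00824041 -0.32142845 -0.01319871] q6 -0.9881409896483333
[-0.0167, -0.0365, 0.0016, 0.18] [-0.023, -0.033, 0.0016, 0.18] [-0.0285, -0.0283, 0.0016, 0.18] [-0.0331, -0.0227, 0.0016, 0.18] [-0.0367, -0.0164, 0.0016, 0.18] [-0.039, -0.0096, 0.0016, 0.18] [-0.0401, -0.0025, 0.0016, 0.0] [-0.0401, -0.0025, 0.0016, 0.0] 
end yaw 92.04348793442176
```

>>> apply_moves([
  [-0.0167,-0.0365,0.0016,0.18,0.2],
  [-0.023,-0.033,0.0016,0.18,0.2],
  [-0.0285,-0.0283,0.0016,0.18,0.2],
  [-0.0331,-0.0227,0.0016,0.18,0.2],
  [-0.0367,-0.0164,0.0016,0.18,0.2],
  [-0.039,-0.0096,0.0016,0.18,0.2],
  [-0.0401,-0.0025,0.0016,0,0.2],
  [-0.0401,-0.0025,0.0016,0,0.2],
])

```text
t: 3.65
tool_pos: [0.4818, -0.1792, 0.2583]
tool_rot: [-2.201, -2.241, -0.011]
contact_force: [-0.5, 1.0, -0.4]
opening: 0.0509
```

Run:
```python
from slot import *
p,o=grab('wrist','w2')
print(o['t'],o['tool_pos'],o['tool_rot'],o['q'][5])
for d in ctrl.spot_point(p,'flat_rod_grip')[:3]: print(np.round(d['uv'],1),round(d['confidence'],2),atz(p,*d['uv'],.111))
for a in ((.118,.13,(.485,-.183),.03),(.088,.094,(.485,-.183),.03),(.08,.0875,(.47,-.23),.13)):
    q,m=cloudfit(p,*a);print(len(q),np.round(m[0],1),np.round(m[1],1),round(m[2],1),np.median(q[:,2]))
r=rect(p,(.485,-.183),.035,.125)
cv2.imwrite('pics/w2r.png',r[:,:,::-1])
```

```text
3.65 [ 0.48180801 -0.17923938  0.2582739 ] [-2.20118548 -2.24078436 -0.01128592] -0.5229327935312998
[192.6 153.9] 0.95 [ 0.39770688 -0.14568098  0.111     ]
[295.2 199.9] 0.85 [ 0.48855714 -0.18588137  0.111     ]
[189.7 234.6] 0.6 [ 0.39014779 -0.2214243   0.111     ]Traceback (most recent call last):
  File "<stdin>", line 6, in <module>
  File "slot.py", line 11, in cloudfit
    P=cloud(p,p['z']);m=(p['z']>0)&(P[...,2]>zlo)&(P[...,2]<zhi)&(np.hypot(P[...,0]-c[0],P[...,1]-c[1])<rad)
              ~^^^^^
KeyError: 'z'
```

View pics/w2.png

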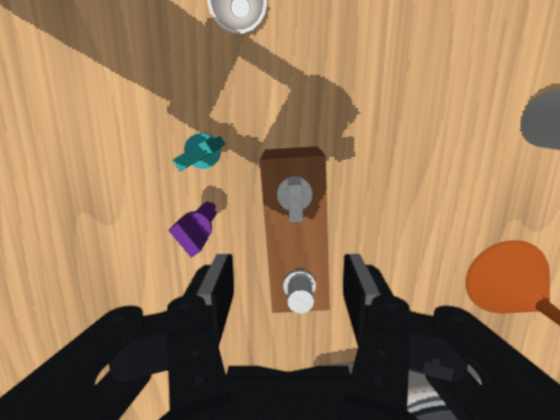

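Run:
```python
from slot import *
p=dict(np.load('pics/w2.npz'))
for a in ((.118,.13,(.485,-.183),.03),(.088,.094,(.485,-.183),.03),(.08,.0875,(.47,-.23),.13)):
    q,m=cloudfit(p,*a);print(len(q),np.round(m[0],1),np.round(m[1],1),round(m[2],1),np.median(q[:,2]))
r=rect(p,(.485,-.183),.035,.125)
cv2.imwrite('pics/w2r.png',np.clip(r[:,:,::-1].astype(float)*1.5,0,255))
```

```text
529 [ 487.8 -185.3] [12.  34.3] 3.5 0.12524418720268687
498 [ 487.7 -184.3] [33.5 32. ] 6.6 0.09135909636826522
8313 [ 448.5 -224.9] [148.3 197.9] 4.4 0.08523380181472628[ WARN:0@1.783] global loadsave.cpp:1063 imwrite_ Unsupported depth image for selected encoder is fallbacked to CV_8U.
```

View pics/w2r.png

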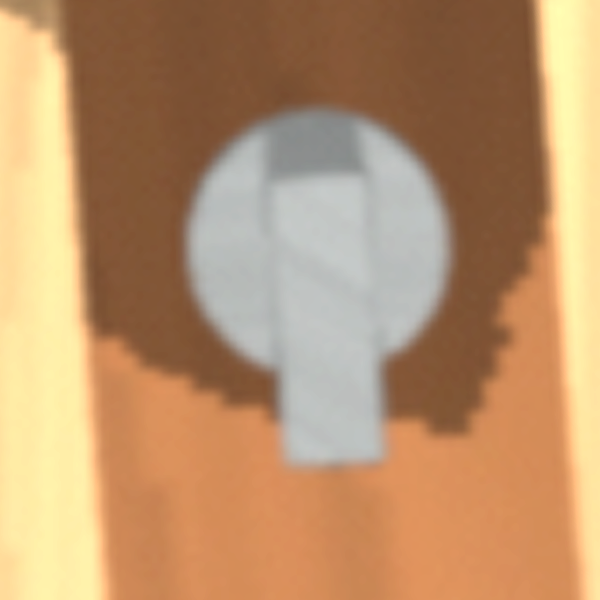

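```bash
python3 -c "
from plan import *
plan(.4879,-.1853,.15,[-.042,0,0],3)
plan(.4879,-.1853,.095,[-.042,0,0,0,0,0],5)"
```

```text
yaw 90.78144782495282 d [ 0.0064401  -0.00446792 -0.10783339] q6 -0.5211647209510779
[-0.0015, 0.0021, 0.0359, -0.042] [-0.0016, 0.0021, 0.0359, 0.0] [-0.0016, 0.0021, 0.0359, 0.0] 
end yaw 93.18787056450228
yaw 90.78144782495282 d [ 0.0064401  -0.00446792 -0.16283339] q6 -0.5211647209510779
[-0.0009, 0.0013, 0.0326, -0.042] [-0.001, 0.0012, 0.0326, 0.0] [-0.001, 0.0012, 0.0326, 0.0] [-0.001, 0.0012, 0.0326, 0.0] [-0.001, 0.0012, 0.0326, 0.0] 
end yaw 93.18787056450228
```

Descend partway, to z ≈ 0.15, with the lateral correction. Then check.

>>> apply_moves([
  [-0.0015,0.0021,0.025,-0.042,0.2],
  [-0.0016,0.0021,0.025,0,0.2],
  [-0.0016,0.0021,0.025,0,0.2],
  [0,0,0.025,0,0.2],
  [0,0,0.008,0,0.2],
  [0,0,0,0,0.2],
  [0,0,0,0,0.2],
  [0,0,0,0,0.2],
])

```text
t: 4.75
tool_pos: [0.4924, -0.1753, 0.1504]
tool_rot: [2.144, 2.293, 0.017]
contact_force: [-0.4, -0.3, -0.1]
opening: 0.0512
```

```bash
python3 -c "
from plan import *
o=ctrl.get_obs();print(o['t'],o['tool_pos'],o['tool_rot'],R.from_rotvec(o['tool_rot']).as_matrix().round(4).tolist(),o['contact_force'])
plan(.4879,-.1853,.095,[-.01,0,0,0,0,0],3)
from slot import *
p,o=grab('wrist','w3')
for a in ((.118,.13,(.485,-.183),.03),(.088,.094,(.485,-.183),.03)):
    q,m=cloudfit(dict(np.load('pics/w3.npz')),*a);print(len(q),np.round(m[0],1),np.round(m[1],1),round(m[2],1),np.median(q[:,2]))
"
```

```text
4.75 [ 0.49239618 -0.17530865  0.15039109] [2.14374164 2.29331482 0.01723146] [[-0.0674, 0.9977, 0.0092], [0.9977, 0.0673, 0.0065], [0.0058, 0.0096, -0.9999]] [-0.39069145 -0.32279525 -0.0610088 ]
yaw 93.86301835251068 d [-0.00449618 -0.00999135 -0.05539109] q6 -0.5596302759860398
[-0.0032, -0.0017, 0.0185, -0.01] [-0.0032, -0.0018, 0.0185, 0.0] [-0.0032, -0.0018, 0.0185, 0.0] 
end yaw 94.43597614764151
1264 [ 487.9 -185.2] [11.9 34.6] 3.8 0.12517868302649152
1021 [ 487.7 -184.4] [33.4 32. ] 1.4 0.0912990298206248
```

View pics/w3.png

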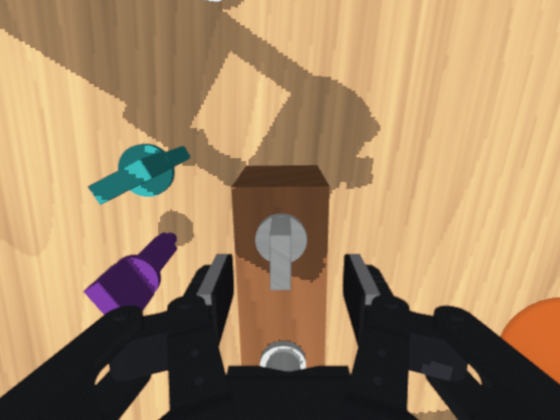

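Tool lags left about 10 mm of y error, so I'll correct laterally before descending.

>>> apply_moves([
  [-0.0032,-0.0018,0,0,0.2],
  [-0.0032,-0.0018,0,0,0.2],
  [-0.0032,-0.0018,0,0,0.2],
  [0,0,0,0,0.2],
  [0,0,0,0,0.2],
  [0,0,0,0,0.2],
  [0,0,0,0,0.2],
  [0,0,0,0,0.2],
])

```text
t: 5.8
tool_pos: [0.4877, -0.1867, 0.1513]
tool_rot: [2.144, 2.291, 0.018]
contact_force: [0.6, -0.2, -0.7]
opening: 0.0513
```

```bash
python3 -c "
from plan import *
o=ctrl.get_obs();print(o['t'],o['tool_pos'],o['tool_rot'],R.from_rotvec(o['tool_rot']).as_matrix().round(4).tolist(),o['contact_force'],o['dq'])
plan(.4879,-.1853,.095,[0]*9,4)
"
```

```text
5.8 [ 0.48767543 -0.18671255  0.15134974] [2.14378193 2.29089916 0.01799989] [[-0.0663, 0.9977, 0.0108], [0.9978, 0.0662, 0.0056], [0.0049, 0.0111, -0.9999]] [ 0.56333529 -0.21175903 -0.66638696] [ 0.00045774  0.00197218 -0.00156698  0.00216456  0.00100604 -0.00046402]
yaw 93.80165830069868 d [ 0.00022457  0.00141255 -0.05634974] q6 -0.5824364352039078
[0.0003, 0.0001, 0.0141, 0.0] [0.0003, 0.0001, 0.0141, 0.0] [0.0003, 0.0001, 0.0141, 0.0] [0.0003, 0.0001, 0.0141, 0.0] 
end yaw 93.80165830069868
```

>>> apply_moves([
  [0.0002,-0.0001,0.0141,0,0.0],
  [0.0002,-0.0001,0.0141,0,0.0],
  [0.0002,-0.0001,0.0141,0,-0.1],
  [0.0002,-0.0001,0.0141,0,-0.2],
  [0,0,0,0,-0.3],
  [0,0,0,0,-0.3],
  [0,0,0,0,-0.3],
  [0,0,0,0,-0.3],
], grip_force=25)

```text
t: 6.8
tool_pos: [0.4876, -0.1854, 0.0904]
tool_rot: [2.144, 2.292, 0.017]
contact_force: [-1.8, 0.2, 1.4]
opening: 0.0296
```

```bash
python3 -c "
from plan import *
o=ctrl.get_obs();print(o['t'],o['tool_pos'],o['tool_rot'],R.from_rotvec(o['tool_rot']).as_matrix().round(4).tolist(),o['contact_force'],o['opening'])
plan(.4879,-.1853,.095,[0]*9,1)
from slot import *
p,o=grab('wrist','w4')
for a in ((.118,.13,(.485,-.183),.03),(.088,.094,(.485,-.183),.03)):
    q,m=cloudfit(dict(np.load('pics/w4.npz')),*a);print(len(q),np.round(m[0],1),np.round(m[1],1),round(m[2],1),np.median(q[:,2]))
"
```

```text
6.8 [ 0.4875529  -0.18541833  0.09038407] [2.14436929 2.29203128 0.01703261] [[-0.0665, 0.9977, 0.0095], [0.9978, 0.0665, 0.006], [0.0054, 0.0098, -0.9999]] [-1.83223924  0.23051397  1.38132647] 0.029636816739414942
yaw 93.81419310133487 d [0.0003471  0.00011833 0.00461593] q6 -0.5815604305921982
[0.0001, 0.0004, -0.0046, 0.0] 
end yaw 93.81419310133487
4391 [ 484.2 -183.6] [35.9 52.3] 70.0 0.12564450007140304
1701 [ 487.  -184.8] [31.  33.1] 4.0 0.09187782912296805
```

View pics/w4.png

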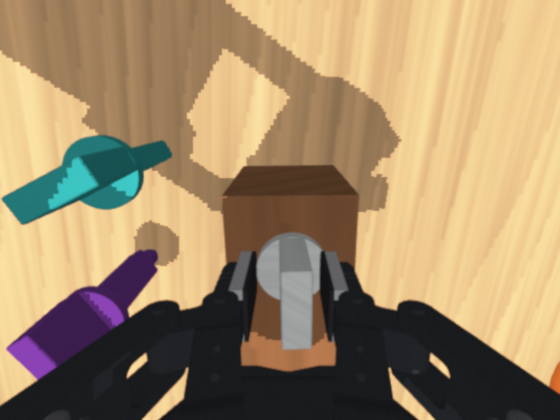

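The fingers straddle the head at about (296,300). The TCP is 4.6 mm low, so I'll raise it and then close.

>>> apply_moves([
  [0,0.0004,-0.0045,0,-0.3],
  [0,0,0,0,-0.3],
  [0,0,0,0,-1],
  [0,0,0,0,-1],
  [0,0,0,0,-1],
  [0,0,0,0,-1],
  [0,0,0,0,-1],
  [0,0,0,0,-1],
], grip_force=40)

```text
t: 7.85
tool_pos: [0.4879, -0.1853, 0.0948]
tool_rot: [2.144, 2.292, 0.018]
contact_force: [0.6, -0.1, 0.5]
opening: 0.0114
```

```bash
python3 -c "
from plan import *
o=ctrl.get_obs();print(o['t'],o['tool_pos'],o['tool_rot'],R.from_rotvec(o['tool_rot']).as_matrix().round(4).tolist(),o['contact_force'],o['wrist_torque'],o['opening'])
"
```

```text
7.85 [ 0.48791626 -0.18529274  0.09475105] [2.14424971 2.29185228 0.01750366] [[-0.0665, 0.9977, 0.0098], [0.9978, 0.0664, 0.0061], [0.0054, 0.0102, -0.9999]] [ 0.62256341 -0.13722249  0.45373661] [ 0.00066821 -0.00539124 -0.0074918 ] 0.011409118695448145
```

>>> apply_moves([
  [0,0,-0.012,0,-1],
  [0,0,-0.016,0,-1],
  [0,0,-0.02,0,-1],
  [0,0,-0.02,0,-1],
  [0,0,-0.02,0,-1],
  [0,0,-0.02,0,-1],
  [0,0,-0.02,0,-1],
  [0,0,-0.015,0,-1],
])

```text
t: 8.85
tool_pos: [0.4859, -0.1859, 0.2481]
tool_rot: [2.143, 2.29, 0.019]
contact_force: [0.2, 0.5, -0.6]
opening: 0.0115
```

```bash
python3 -c "
from plan import *
p,o=grab('side','s5')
im=p['img'][60:260,290:490];cv2.imwrite('pics/s5z.png',cv2.resize(im[:,:,::-1],None,fx=3,fy=3,interpolation=cv2.INTER_CUBIC))
p,o=grab('wrist','w5')
print(o['t'],o['tool_pos'],o['tool_rot'],o['contact_force'],o['wrist_torque'],o['opening'])
plan(.489,.1467,.26,[-.152]*8,8)
"
```

```text
8.9 [ 0.48683048 -0.18637299  0.2505223 ] [2.14007125 2.28759264 0.01993828] [1.86311262 0.24553372 1.11072378] [-0.02499863 -0.0820517  -0.04180403] 0.011196924473519556
yaw 93.81631299399247 d [0.00225555 0.33302163 0.01090325] q6 -0.5811562556492911
[0.0415, 0.0031, -0.0014, -0.152] [0.0406, 0.0093, -0.0014, -0.152] [0.0387, 0.0153, -0.0014, -0.152] [0.0359, 0.021, -0.0014, -0.152] [0.0323, 0.0262, -0.0014, -0.152] [0.028, 0.0308, -0.0014, -0.152] [0.023, 0.0347, -0.0014, -0.152] [0.0175, 0.0378, -0.0014, -0.152] 
end yaw 163.4879808819006
```

View pics/s5z.png

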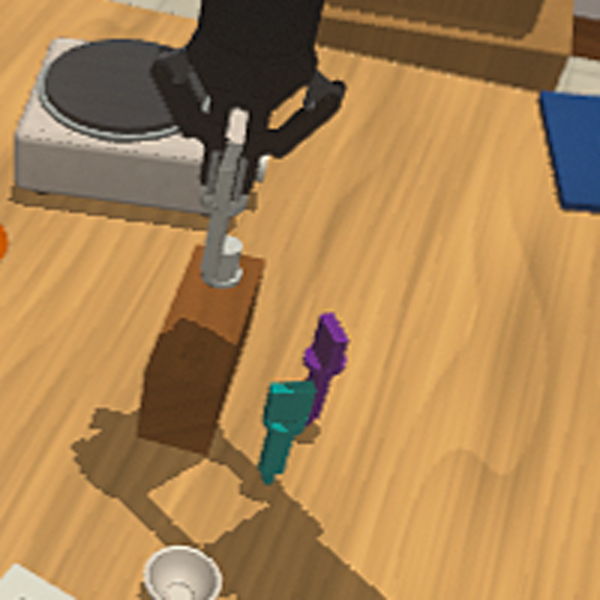

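View pics/w5.png

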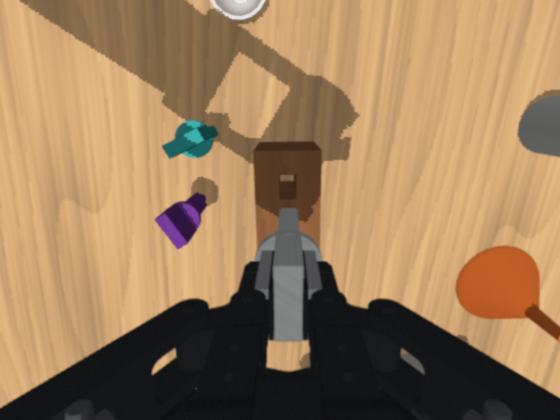

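The rod is held upright and clear of the rack. Carrying it over the sleeve.

>>> apply_moves([
  [0.036,0.003,-0.0014,-0.152,-1],
  [0.0406,0.0093,-0.0014,-0.152,-1],
  [0.0387,0.0153,-0.0014,-0.152,-1],
  [0.0359,0.021,-0.0014,-0.152,-1],
  [0.0323,0.0262,-0.0014,-0.152,-1],
  [0.028,0.0308,-0.0014,-0.152,-1],
  [0.023,0.0347,-0.0014,-0.152,-1],
  [0.01,0.022,-0.0014,-0.152,-1],
])

```text
t: 9.95
tool_pos: [0.481, 0.1317, 0.2551]
tool_rot: [0.396, 3.113, 0.009]
contact_force: [-0.5, -0.3, -0.4]
opening: 0.0109
```

>>> apply_moves([
  [0,0,0,0,-1],
  [0,0,0,0,-1],
  [0,0,0,0,-1],
  [0,0,0,0,-1],
  [0,0,0,0,-1],
  [0,0,0,0,-1],
  [0,0,0,0,-1],
  [0,0,0,0,-1],
])

```text
t: 10.95
tool_pos: [0.4803, 0.1298, 0.2531]
tool_rot: [0.406, 3.114, 0.005]
contact_force: [-0.3, -0.1, -1.1]
opening: 0.0112
```

```bash
python3 -c "
from slot import *
from plan import plan
p,o=grab('wrist','w6')
print(o['t'],o['tool_pos'],R.from_rotvec(o['tool_rot']).as_matrix().round(4).tolist(),o['contact_force'],o['wrist_torque'],o['opening'])
p=dict(np.load('pics/w6.npz'))
r=rect(p,(.489,.147),.035,.125);cv2.imwrite('pics/w6r.png',np.clip(r[:,:,::-1]*2.2,0,255).astype(np.uint8))
q,m=cloudfit(p,.122,.13,(.489,.147),.04);print(len(q),m)
plan(.489,.1467,.26,[0],1)
for n in ('side','scene'):
  p,o=grab(n,n+'6')
  im=p['img'][140:340,200:400] if n=='side' else p['img'][40:240,230:430]
  cv2.imwrite(f'pics/{n}6z.png',cv2.resize(im[:,:,::-1],None,fx=3,fy=3,interpolation=cv2.INTER_CUBIC))
"
```

```text
10.95 [0.4802748  0.12975162 0.2531407 ] [[-0.9666, 0.2562, 0.0013], [0.2562, 0.9666, 0.0033], [-0.0004, 0.0036, -1.0]] [-0.28995194 -0.08882323 -1.12995087] [ 0.00283182 -0.00462208  0.00942728] 0.01124449287773193
1775 ((487.7762756347656, 147.83709716796875), (47.97776794433594, 44.528038024902344), 25.704303741455078)
yaw 165.1628602135517 d [0.00872778 0.01690684 0.0068332 ] q6 -1.1995267177114721
[-0.0041, 0.0186, -0.0068, 0.0] 
end yaw 165.1628602135517
```

View pics/w6.png

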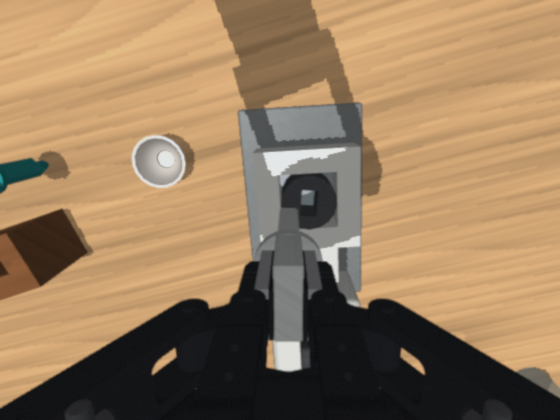

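View pics/w6r.png

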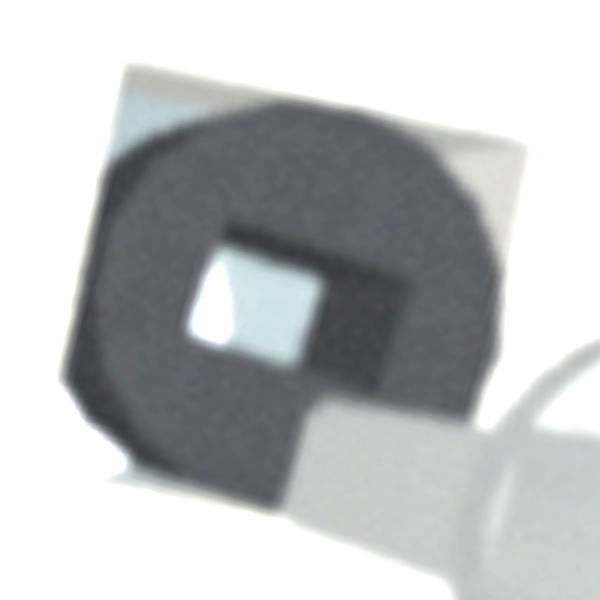

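View pics/side6z.png

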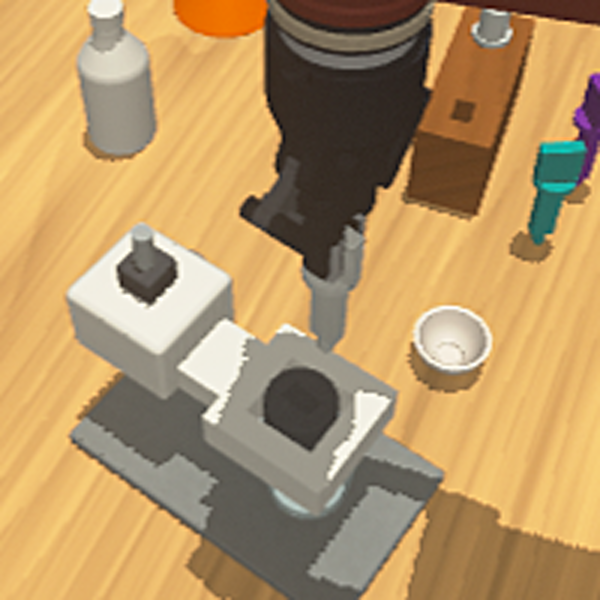

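View pics/scene6z.png

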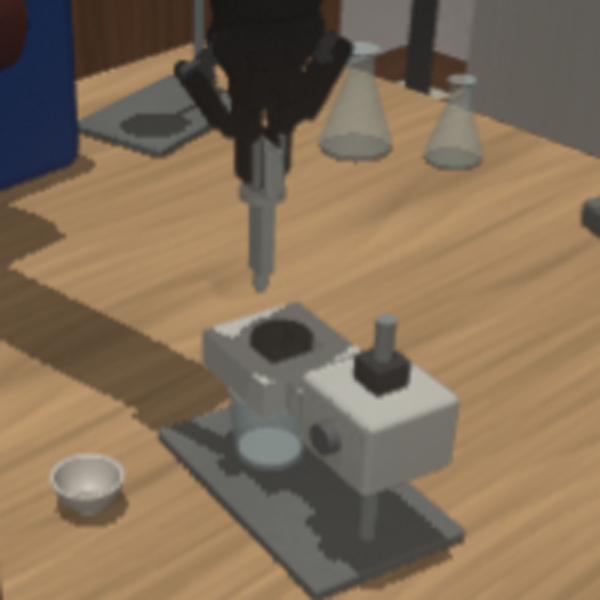

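The slot centre is now (0.489, 0.1463) with its long axis at about -16.7°. I'll align over it and bring the tip to about 10 mm above the face.

```bash
python3 -c "
from plan import plan
plan(.4891,.1465,.225,[.03,0,0,0],4)"
```

```text
yaw 165.16395603077476 d [ 0.00884355  0.01668407 -0.02812024] q6 -1.1994951760811883
[-0.0011, 0.0046, 0.007, 0.03] [-0.0009, 0.0046, 0.007, 0.0] [-0.0009, 0.0046, 0.007, 0.0] [-0.0009, 0.0046, 0.007, 0.0] 
end yaw 163.4450826453823
```

>>> apply_moves([
  [-0.0011,0.0046,0.007,0.03,-1],
  [-0.0009,0.0046,0.007,0,-1],
  [-0.0009,0.0046,0.007,0,-1],
  [-0.0009,0.0046,0.005,0,-1],
  [0,0,0,0,-1],
  [0,0,0,0,-1],
  [0,0,0,0,-1],
  [0,0,0,0,-1],
])

```text
t: 12.1
tool_pos: [0.4897, 0.1475, 0.2264]
tool_rot: [0.451, 3.107, 0.005]
contact_force: [-1.1, -0.8, -0.8]
opening: 0.0112
```

```bash
python3 -c "
from slot import *
from plan import plan
plan(.4891,.1465,.225,[0],1)
o=ctrl.get_obs()
print(o['t'],o['tool_pos'],R.from_rotvec(o['tool_rot']).as_matrix().round(4).tolist(),o['contact_force'],o['wrist_torque'],o['opening'])
for n in ('side','scene'):
  p,o=grab(n,n+'7')
  for t in ('flat_rod_tip','sleeve_top'):
    for d in ctrl.spot_point(p,t)[:1]: print(n,t,d['uv'],d['confidence'],atz(p,*d['uv'],.125 if t[0]=='s' else o['tool_pos'][2]-.088))
  im=p['img'][140:340,200:400] if n=='side' else p['img'][40:240,230:430]
  cv2.imwrite(f'pics/{n}7z.png',cv2.resize(im[:,:,::-1],None,fx=3,fy=3,interpolation=cv2.INTER_CUBIC))
"
```

```text
yaw 163.4853923887151 d [-0.00063196 -0.00096107 -0.00144632] q6 -1.13749269421587
[0.0003, -0.0011, 0.0014, 0.0] 
end yaw 163.4853923887151
12.1 [0.48973196 0.14746107 0.22644632] [[-0.9587, 0.2843, 0.002], [0.2843, 0.9587, 0.0032], [-0.0011, 0.0036, -1.0]] [-1.14719027 -0.80959402 -0.84144868] [0.00650428 0.01658171 0.00778433] 0.011233765262796078
side flat_rod_tip [376.3, 218.7] 0.74 [ 0.39282638 -0.03051637  0.13844632]
side sleeve_top [300.1, 271.8] 0.59 [0.48827582 0.14551741 0.125     ]
scene flat_rod_tip [201.6, 230.0] 0.86 [ 0.54992975 -0.2258493   0.1383782 ]
scene sleeve_top [322.7, 149.1] 0.67 [0.48072474 0.15180289 0.125     ]
```

View pics/side7z.png

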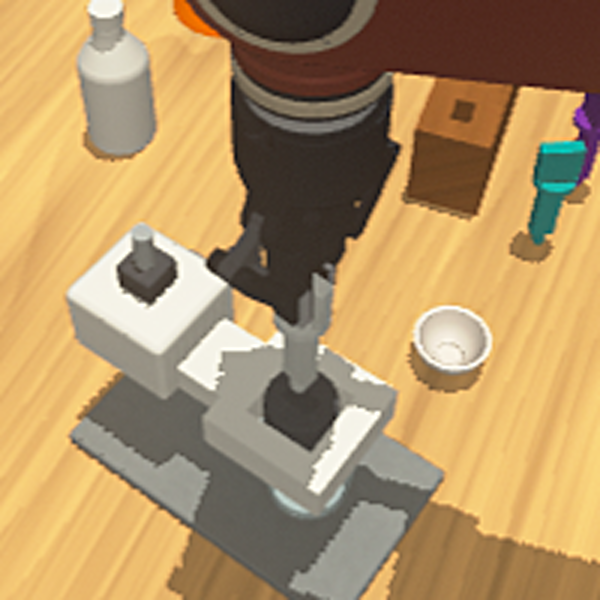

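View pics/scene7z.png

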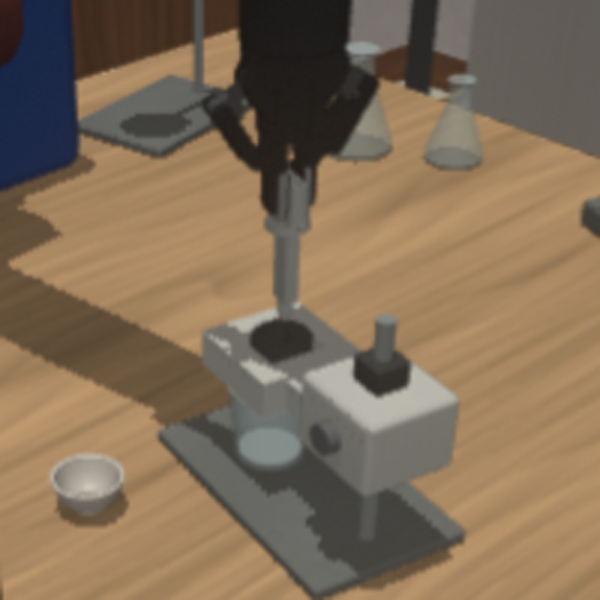

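The rod is above the slot within about 1 mm. I'll centre it, lower the nose in, and turn it about 0.25 rad off so that it rests lightly first, as asked.

>>> apply_moves([
  [0.0003,-0.0011,0,-0.1,-1],
  [0,0,0,-0.1,-1],
  [0,0,0,-0.05,-1],
  [0,0,0.004,0,-1],
  [0,0,0.004,0,-1],
  [0,0,0.004,0,-1],
  [0,0,0,0,-1],
  [0,0,0,0,-1],
])

```text
t: 13.4
tool_pos: [0.4888, 0.1465, 0.2129]
tool_rot: [0.051, 3.14, 0.005]
contact_force: [0.3, 0.4, -1.0]
opening: 0.0113
```

```bash
cat > st.py <<'E'
from plan import *
o=ctrl.get_obs()
M=R.from_rotvec(o['tool_rot']).as_matrix()
print(o['t'],o['tool_pos'].round(4),'zt',M[:,2].round(4),'F',o['contact_force'].round(1),'M',o['wrist_torque'].round(3),o['opening'])
plan(.4891,.1465,.200,[0],1)
E
python3 st.py
```

```text
13.4 [0.4888 0.1465 0.2129] zt [ 9.e-04  3.e-03 -1.e+00] F [ 0.3  0.4 -1. ] M [ 0.003 -0.001 -0.025] 0.011309995046997513
yaw 178.15115198059942 d [ 3.28970934e-04  4.71325830e-05 -1.28848262e-02] q6 -1.3952503745472646
[-0.0003, 0.0001, 0.0129, 0.0] 
end yaw 178.15115198059942
```

>>> apply_moves([
  [-0.0003,0,0.002,0,-1],
  [0,0,0.002,0,-1],
  [0,0,0.002,0,-1],
  [0,0,0.002,0,-1],
  [0,0,0.002,0,-1],
  [0,0,0.002,0,-1],
  [0,0,0,0,-1],
  [0,0,0,0,-1],
])

```text
t: 14.4
tool_pos: [0.4892, 0.1465, 0.2002]
tool_rot: [0.051, 3.14, 0.005]
contact_force: [-0.3, 0.5, -0.6]
opening: 0.0114
```

```bash
python3 st.py
```

```text
14.4 [0.4892 0.1465 0.2002] zt [ 0.0012  0.0031 -1.    ] F [-0.3  0.5 -0.6] M [-0.024  0.042 -0.032] 0.011358390720389406
yaw 178.14390696039453 d [-1.12281845e-04 -1.68559672e-05 -2.34268392e-04] q6 -1.3952025822283591
[0.0001, -0.0, 0.0002, 0.0] 
end yaw 178.14390696039453
```

The nose has entered freely, with no force. Now gentle steps to touch the face.

>>> apply_moves([
  [0,0,0.001,0,-1],
  [0,0,0.001,0,-1],
  [0,0,0.001,0,-1],
  [0,0,0.0006,0,-1],
  [0,0,0.0005,0,-1],
  [0,0,0.0005,0,-1],
  [0,0,0,0,-1],
  [0,0,0,0,-1],
])

```text
t: 15.4
tool_pos: [0.4893, 0.1465, 0.1955]
tool_rot: [0.051, 3.14, 0.005]
contact_force: [-0.3, -0.5, -1.0]
opening: 0.0112
```

```bash
python3 st.py
```

```text
15.4 [0.4893 0.1465 0.1955] zt [ 0.0015  0.0031 -1.    ] F [-0.3 -0.5 -1. ] M [ 0.03  -0.012  0.048] 0.011218906641644412
yaw 178.14381669555434 d [-2.26182114e-04 -3.61246349e-05  4.50598081e-03] q6 -1.3952020072158944
[0.0002, -0.0, -0.0045, 0.0] 
end yaw 178.14381669555434
```

>>> apply_moves([
  [0,0,0.0005,0,-1],
  [0,0,0.0005,0,-1],
  [0,0,0.0005,0,-1],
  [0,0,0.0005,0,-1],
  [0,0,0,0,-1],
  [0,0,0,0,-1],
  [0,0,0,0,-1],
  [0,0,0,0,-1],
])

```text
t: 16.4
tool_pos: [0.4895, 0.1465, 0.1944]
tool_rot: [0.051, 3.139, 0.005]
contact_force: [-0.5, -0.3, 0.7]
opening: 0.0114
```

```bash
python3 st.py
```

```text
16.4 [0.4895 0.1465 0.1944] zt [ 0.0021  0.0031 -1.    ] F [-0.5 -0.3  0.7] M [-0.052  0.143  0.008] 0.011414832532566168
yaw 178.1460511680799 d [-4.17803523e-04 -3.68411943e-05  5.58464001e-03] q6 -1.395227016039955
[0.0004, -0.0001, -0.0056, 0.0] 
end yaw 178.1460511680799
```

It touched down at z = 0.1944, as predicted for flats on the face. Fz rose and the moment shifted, so it is resting lightly. Turning into the slot.

>>> apply_moves([
  [0.0004,0,0,0.06,-1],
  [0,0,0,0.06,-1],
  [0,0,0,0.06,-1],
  [0,0,0.0002,0.06,-1],
  [0,0,0.0005,0.015,-1],
  [0,0,0.0005,0,-1],
  [0,0,0.0005,0,-1],
  [0,0,0,0,-1],
])

```text
t: 17.4
tool_pos: [0.4889, 0.1468, 0.1915]
tool_rot: [0.46, 3.107, 0.006]
contact_force: [-0.6, -0.6, -1.9]
opening: 0.0113
```

```bash
python3 st.py
```

```text
17.4 [0.4889 0.1468 0.1915] zt [ 0.0015  0.0038 -1.    ] F [-0.6 -0.6 -1.9] M [-0.034  0.01  -0.069] 0.011310920812913705
yaw 163.15987177953366 d [ 0.00017531 -0.00030357  0.00845008] q6 -1.133547316784596
[-0.0003, -0.0002, -0.0085, 0.0] 
end yaw 163.15987177953366
```

The flats dropped in with no load. Lowering in steps.

>>> apply_moves([
  [-0.0002,-0.0002,0.002,0,-1],
  [0,0,0.002,0,-1],
  [0,0,0.002,0,-1],
  [0,0,0.002,0,-1],
  [0,0,0.002,0,-1],
  [0,0,0.002,0,-1],
  [0,0,0.002,0,-1],
  [0,0,0,0,-1],
])

```text
t: 18.4
tool_pos: [0.489, 0.1467, 0.1763]
tool_rot: [0.459, 3.107, 0.007]
contact_force: [-0.1, 0.2, -0.4]
opening: 0.0115
```

```bash
python3 st.py
```

```text
18.4 [0.489  0.1467 0.1763] zt [ 0.0011  0.004  -1.    ] F [-0.1  0.2 -0.4] M [ 0.043 -0.015 -0.013] 0.011461442902513495
yaw 163.18034833734083 d [ 0.00014205 -0.00020165  0.02374106] q6 -1.1344356196660854
[-0.0002, -0.0002, -0.0237, 0.0] 
end yaw 163.18034833734083
```

>>> apply_moves([
  [-0.0002,-0.0002,0.0025,0,-1],
  [0,0,0.0025,0,-1],
  [0,0,0.0025,0,-1],
  [0,0,0.0025,0,-1],
  [0,0,0.0025,0,-1],
  [0,0,0.0025,0,-1],
  [0,0,0.0025,0,-1],
  [0,0,0,0,-1],
])

```text
t: 19.4
tool_pos: [0.4891, 0.1465, 0.1574]
tool_rot: [0.459, 3.107, 0.007]
contact_force: [-1.4, -0.7, -1.0]
opening: 0.0114
```

```bash
python3 st.py
```

```text
19.4 [0.4891 0.1465 0.1574] zt [ 0.0011  0.0041 -1.    ] F [-1.4 -0.7 -1. ] M [-0.034 -0.052 -0.005] 0.011397880082465695
yaw 163.17870271921845 d [-1.48674903e-06 -1.19648562e-05  4.25515852e-02] q6 -1.1349998168835327
[-0.0, -0.0, -0.0426, 0.0] 
end yaw 163.17870271921845
```

>>> apply_moves([
  [0,0,0.0025,0,-1],
  [0,0,0.0025,0,-1],
  [0,0,0.0025,0,-1],
  [0,0,0.0025,0,-1],
  [0,0,0.0025,0,-1],
  [0,0,0.0025,0,-1],
  [0,0,0.0015,0,-1],
  [0,0,0,0,-1],
])

```text
t: 20.4
tool_pos: [0.4892, 0.1466, 0.1398]
tool_rot: [0.459, 3.107, 0.007]
contact_force: [-0.2, -0.2, -1.4]
opening: 0.0113
```

```bash
python3 st.py
```

```text
20.4 [0.4892 0.1466 0.1398] zt [ 0.0011  0.0041 -1.    ] F [-0.2 -0.2 -1.4] M [-0.034  0.07  -0.001] 0.011286544906251422
yaw 163.17993612546476 d [-6.72000577e-05 -9.82945897e-05  6.01899356e-02] q6 -1.1350008502510518
[0.0, -0.0001, -0.0602, 0.0] 
end yaw 163.17993612546476
```

About 5 mm remain, in small steps.

>>> apply_moves([
  [0,0,0.001,0,-1],
  [0,0,0.001,0,-1],
  [0,0,0.001,0,-1],
  [0,0,0.0008,0,-1],
  [0,0,0.0005,0,-1],
  [0,0,0.0005,0,-1],
  [0,0,0.0005,0,-1],
  [0,0,0,0,-1],
])

```text
t: 21.4
tool_pos: [0.4895, 0.1467, 0.1348]
tool_rot: [0.459, 3.107, 0.007]
contact_force: [0.3, 0.3, -0.9]
opening: 0.0115
```

```bash
python3 st.py
```

```text
21.4 [0.4895 0.1467 0.1348] zt [ 0.0019  0.0042 -1.    ] F [ 0.3  0.3 -0.9] M [0.    0.029 0.014] 0.011471960707953583
yaw 163.1816437596512 d [-0.00039323 -0.00018047  0.065222  ] q6 -1.13499369945465
[0.0003, -0.0003, -0.0652, 0.0] 
end yaw 163.1816437596512
```

>>> apply_moves([
  [0,0,0.0005,0,-1],
  [0,0,0.0005,0,-1],
  [0,0,0.0005,0,-1],
  [0,0,0.0005,0,-1],
  [0,0,0.0007,0,-1],
  [0,0,0.0007,0,-1],
  [0,0,0.0007,0,-1],
  [0,0,0.0007,0,-1],
])

```text
t: 22.4
tool_pos: [0.4896, 0.1467, 0.1346]
tool_rot: [0.459, 3.108, 0.006]
contact_force: [-4.0, -0.3, 7.4]
opening: 0.0113
```

```bash
python3 st.py
python3 -c "
from h import *
for n in ('side','scene'):
  p,o=grab(n,n+'8')
  im=p['img'][200:320,240:360] if n=='side' else p['img'][90:210,260:380]
  cv2.imwrite(f'pics/{n}8z.png',cv2.resize(im[:,:,::-1],None,fx=5,fy=5,interpolation=cv2.INTER_CUBIC))
"
```

```text
22.4 [0.4896 0.1467 0.1346] zt [ 7.0e-04  3.5e-03 -1.0e+00] F [-4.  -0.3  7.4] M [-0.188  0.819 -0.053] 0.011263007486800912
yaw 163.1952419836435 d [-0.00052216 -0.00019179  0.065384  ] q6 -1.1347937769416343
[0.0004, -0.0003, -0.0654, 0.0] 
end yaw 163.1952419836435
```

View pics/scene8z.png

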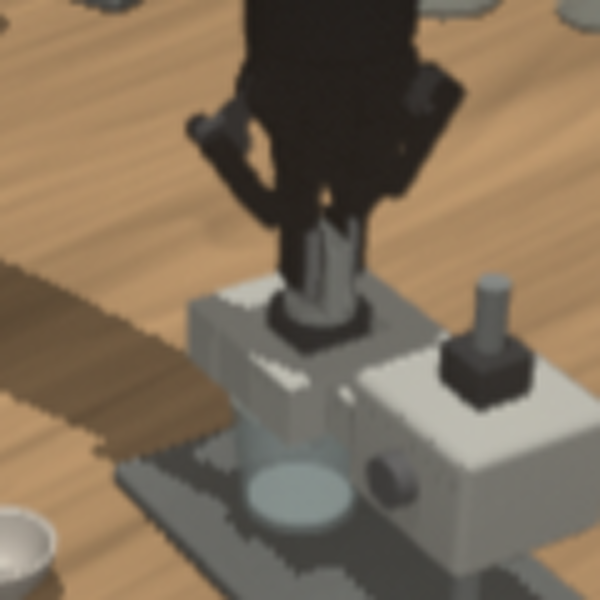

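View pics/side8z.png

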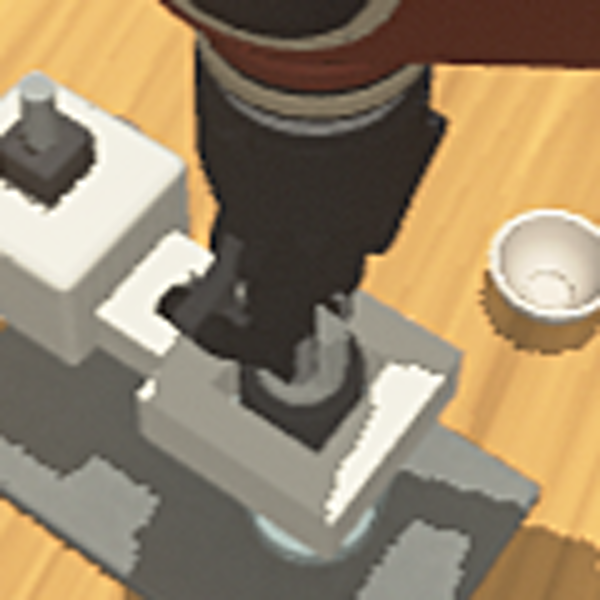

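The collar is on the sleeve: z is 0.1346 against a predicted 0.1345–0.1348, with about 7 N of contact. I'll relax and release.

>>> apply_moves([
  [0,0,0,0,-1],
  [0,0,0,0,-1],
  [0,0,0,0,-0.6],
  [0,0,0,0,-0.4],
  [0,0,0,0,-0.2],
  [0,0,0,0,0],
  [0,0,0,0,0],
  [0,0,0,0,0],
], grip_force=20)

```text
t: 23.5
tool_pos: [0.49, 0.1468, 0.1334]
tool_rot: [0.459, 3.106, 0.007]
contact_force: [0.3, 0.2, 0.2]
opening: 0.0428
```

```bash
python3 st.py
```

```text
23.5 [0.49   0.1468 0.1334] zt [ 0.0022  0.0039 -1.    ] F [0.3 0.2 0.2] M [0.022 0.023 0.009] 0.042812734622802516
yaw 163.19402038310065 d [-0.00090755 -0.00027183  0.06663892] q6 -1.1349238071618075
[0.0008, -0.0005, -0.0666, 0.0] 
end yaw 163.19402038310065
```

Released, with no contact. Retreating straight up.

>>> apply_moves([
  [0,0,-0.01,0,0],
  [0,0,-0.015,0,0],
  [0,0,-0.02,0,0],
  [0,0,-0.02,0,0],
  [0,0,-0.02,0,0],
  [0,0,-0.02,0,0],
  [0,0,-0.02,0,0],
  [0,0,0,0,0],
])

```text
t: 24.5
tool_pos: [0.491, 0.1465, 0.2709]
tool_rot: [0.458, 3.099, 0.01]
contact_force: [0.0, 0.6, 1.0]
opening: 0.0427
```

```bash
python3 st.py
python3 - <<'E'
from slot import *
p,o=grab('wrist','w9')
p=dict(np.load('pics/w9.npz'))
for a in ((.158,.172,(.489,.1465),.03),(.128,.134,(.489,.1465),.03),(.122,.128,(.489,.1465),.03)):
    q,m=cloudfit(p,*a);print(len(q),np.round(m[0],1),np.round(m[1],1),round(m[2],1),np.median(q[:,2]) if len(q) else 0)
ims=[]
for n in ('side','scene'):
  p,o=grab(n,n+'9')
  ims.append(p['img'][190:310,230:390] if n=='side' else p['img'][90:210,230:390])
cv2.imwrite('pics/f9.png',cv2.resize(np.hstack(ims)[:,:,::-1],None,fx=2.5,fy=2.5,interpolation=cv2.INTER_CUBIC))
E
```

```text
24.5 [0.491  0.1465 0.2709] zt [ 0.0098  0.005  -0.9999] F [0.  0.6 1. ] M [-0.005  0.061 -0.013] 0.04274573009381557
yaw 163.19411566714493 d [-1.87163149e-03  4.07039744e-05 -7.08672803e-02] q6 -1.134954895021848
[0.0018, -0.0005, 0.0709, 0.0] 
end yaw 163.19411566714493
672 [489.5 146.5] [11.9 34.6] 72.9 0.16517579373625652
576 [488.6 147. ] [32.9 31.9] 72.1 0.13122723754613372
982 [488.  146.1] [48.1 46.3] 74.3 0.12520150132311886
```

View pics/f9.png

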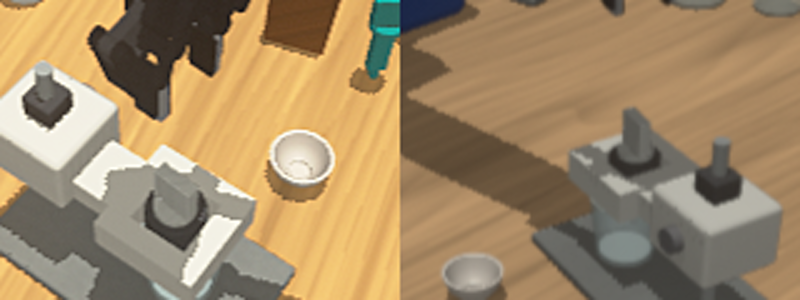

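View pics/w9.png

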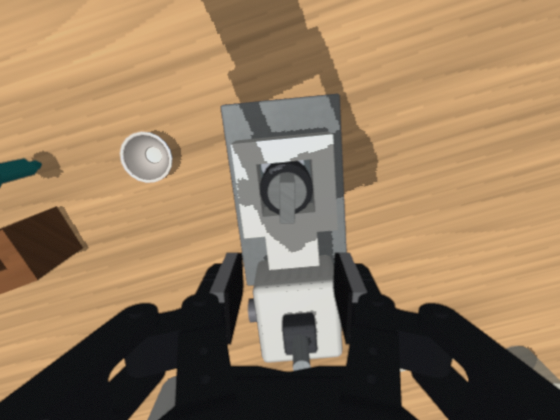

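The collar top is at 131.2 mm and the head top at 165.2 mm, against ideals of 131 and 165, so the rod is fully home and upright. The beaker, dish, rack and other things are undisturbed.

```bash
python3 -c "
from station import ctrl
print(ctrl.finish_job())"
```

```text
the job is handed in; nothing more can be done
None
```

The flat rod is threaded through the stirrer's sleeve with its collar fully home, and I handed the job in at about 24.7 s. The handover reports no verdict.

**What I did:**
- I gripped the rod by its bar head and carried it over the sleeve, where the wrist camera had shown the slot's angle.
- I lowered the nose in about 0.25 rad off the slot angle and rested the flats lightly on the face.
- I turned it until the flats dropped in, lowered it in the gripper until the collar met the sleeve, let go, and backed off upwards.

**Last checks:**
- **Seating:** after release the collar top measured 131.2 mm and the head top 165.2 mm, where 131 and 165 mm are expected when home. The rod stands upright over the sleeve's centre.
- **Force:** the highest reading was about 8 N, taken as the collar seated. I read forces only at the end of each 1 s move call, so brief peaks in between were not seen.
- **Other things:** the dish and beaker looked unmoved in the last pictures. The robot was clear of everything, with the tool tip about 0.1 m above the rod. I did not re-measure the round rod and the white bottle at the end. They were standing in place in earlier pictures, and nothing touched them.

**Deviations:**
- Before the grasp the tool ran about 10 mm off sideways, then 4.6 mm too low. I corrected both before closing on the rod.
- The tip detector pointed at other things in both pictures near the sleeve, so I relied on my own position estimates instead.

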